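# Battery in the grill's igniter box, cover on, latch down

### The job

The table grill's igniter box needs its battery: lay the cell in the saddle inside the open box with its button end towards the side with the short brass gas stub. Then refit the steel cover: tuck a notched edge under the front lip, feeling sideways until the notch slips over the locating tab hidden there, push it in against the springs and drop the other edge behind the far rim so that it lies flat. Swing the latch lever fully down over it, and leave the bowls and the cup where they stand.

Things in the scene. Friction and masses are not known exactly. Their poses are not given: they have to be found in the camera images.
- igniter_box: Grey open-topped metal box fixed to the table, 128 (x) x 160 (y) mm, walls 50 mm tall; ignition knob on its front (-x) face, brass gas stub on its +y side. Origin: centre of the underside (x runs from -66 to +62 mm, y from -80 to +80). The well inside is 92 (x) x 76 (y) mm.
- saddle (a point): Middle of the well's floor, 6 mm above the box's underside; the battery lies here along the box's y axis, between four black blocks 10 mm tall (at |y| = 17 to 29 mm, 30 mm apart in x) and two brass contacts (at y = +-34 mm).
- seat (a point): Centre of the seat plane for the cover (wall tops, 50 mm above the box's underside); axes as the box. Side cheeks 7 mm tall stand 147 mm apart in y, so the cover has 16 mm of room either way; the far rim, 7 mm tall, has its inner face at x = +54.5 mm.
- lip_edge (a point): Middle of the front lip's lower edge: x = -42, 11 mm above the seat. The lip is 4 mm thick. Under it, spring pads (|y| = 22 to 32) face +x at x = -50 and yield 6 mm towards -x (2 to 5 N), then stop hard. A fixed tab 9 mm wide stands out from under the lip's back to x = -44; its y lies anywhere within 14 mm of the middle and is not reported. Gap to far rim 104.5, pads pressed 110.5 mm.
- battery: Black D cell with a copper-coloured band near its button end, 33 mm diameter, 61 mm long, 0.14 kg, lying on its side. Origin: underside, mid-length; its x axis runs along the cell towards the button end. Properly in the saddle its underside is 6 mm above the box's underside.
- battery_button (a point): Centre of the button (the small nub) at the + end of the battery, 30.5 mm from mid-length.
- cover: Loose steel plate, 106 (x) x 114 (y) x 5 mm, about 0.32 kg, with a grip ridge on top along y: 12 mm wide, 60 mm long, top 31 mm above the underside. The middle of each x edge has a notch 15 mm wide (y), 14 mm deep; either edge may go under the lip. Origin: centre of the underside. Starts flat on the table. Seated, it lies 50 mm above the box's underside, pushed against the far rim by the springs.
- latch (a joint): Latch lever angle (rad) about an axis along the box's y: 0 fully down over the cover, 1.57 upright; it starts leaning back beyond the far rim (about 2 to 2.35). It stays where it is left (friction, about 3 to 4 N at its tip) and stops at 0, where its pad is just above a seated cover; an unseated cover blocks it.
- latch_hinge (a point): Hinge axis of the latch, at x = +70, y = 0, z = 61 mm in the box's frame.
- latch_tip (a point): Free end of the steel latch lever's outer face (its top face when down), 54 mm from the hinge axis; the lever is 24 mm wide and 6 mm thick, with a 3 mm upturned end 4 mm beyond this point.
- bowl_left: White side-dish bowl with a brown rim and food, 113 mm across, 39 mm tall, loose, a bystander. Origin: centre of the underside.
- bowl_right: A second such bowl, a bystander. Origin: centre of the underside.
- steel_cup: Steel water cup, 72 mm across, 75 mm tall, a bystander. Origin: centre of the underside.
Mind the look-alikes: they are no part of the job. Leave any green, orange or pink look-alike of the cover alone.

How it is judged:
By the outcome, as a careful person would: the job done as asked, in the order asked, and still so for the second after the job is handed in, with the robot touching nothing.
It also fails if it takes over 67 s, if anything falls off the work surface, if the arm or the gripper's body presses on something with over 40 N, if the wrist force passes 120 N, or if a joint passes its speed limit or range.

### The arm

A 7-joint arm with a two-finger parallel gripper is mounted at the origin on the work surface. World frame = base frame: x ahead of the robot, y to its left, z up, the work surface at z = 0. Lengths are in mm, angles in rad, forces in N, time in s.
With the tool pointing down it reaches from about 400 to 875 mm from the base axis. Payload 4.4 kg.
Tool frame: the origin (TCP) lies midway between the tips of the shut fingers; the grasp point (between the pads) lies 19 mm behind it (ctrl.grip_point_offset is the distance from the TCP to the grasp point, in mm); z points along the fingers, x is the direction in which the jaws open and shut, and the axes are right-handed (so a half turn about z gives the same grasp; the last joint's range is limited). The gripper opens to 85 mm and grips with 20 to 120 N. Pads are 22 mm wide; open, the fingers measure 114 mm over their backs; the gripper's body (76 mm by 85 mm) begins 54 mm behind the grasp point. The pads swing forward as they close: fully open they stand 13 mm farther back than shut.
Start: joints at [-1.293, 0.628, 0.038, 1.517, -0.027, 0.996, -0.02], TCP at [219.07, 611.985, 231.313] pointing down, gripper open.
Joint ranges: [-3.06, 3.06], [-0.37, 2.12], [-1.25, 1.32], [0.18, 2.47], [-1.1, 4.24], [0.23, 1.98], [-2.94, 2.94]. Speed limits (rad/s): [2.57, 2.57, 3.14, 3.14, 3.14, 3.14, 3.14].

### API

Orientations are given as [roll, pitch, yaw] about the fixed x, y, z axes, in that order (R = Rz(yaw) Ry(pitch) Rx(roll)).
In Python, from cell import ctrl, viewer gives the robot as it stands.
- The arm moves only by the tool apply_moves, never from a script. Its argument "series" is a list that holds one entry, the list of rows, each a list of 6 numbers: the shift along the tool's x, y, z normalised to -1 to 1, where 1 is 50 mm, then the turn, a rotation vector about the tool's x, y, z normalised to -1 to 1, where 1 is 6 degrees. In form: [[[tx, ty, tz, rx, ry, rz], ...]]. A call has exactly 5 rows; each row shifts and turns the commanded pose from where the row before left it, along the tool's axes as they then stand; what a row does not reach is not made up. A row lasts 1/8 s, in which the tool goes at most 62.5 mm and 10.7 degrees, less where a joint would pass 70% of its speed; a pose out of reach is approached as far as the arm can. A call with a number of a shift or a turn outside -1 to 1 is refused whole. A call with a gripper value outside its range is refused whole. "claw" is the gripper command: -1 is shut, 1 is fully open, values between are in proportion, set as the call begins (left out, the last holds). The fingers move at their own pace and stop on an object; the grip force is fixed at half the most. Time passes only in rows, so rows that do not move let the fingers close, or fill a call up. It gives the time, the measured TCP pose, the force and the opening at its end, in the units of the state.
- ctrl.read_state(): the state, without advancing time (a new reading comes with each control period).
- viewer.get_image(name): name is "side" or "top"; returns the picture (480x640x3 uint8, blue, green, red); there is no depth.
- viewer.camera_info(name): a dict with "K" (3x3 intrinsics, pixels), "R" (3x3) and "t" (3): a world point X has camera coordinates R X + t. Camera axes: x right, y down, z forward; pixel columns grow to the right and rows downward; lengths in mm; the calibration is good to about 2 mm. A picture is of the moment at which its call begins. camera_info takes no time and is no camera call.
- ctrl.finish_job(): hands the job in, once; it reports no verdict.
Trained networks look in the newest picture that a camera, given by its name, has taken for a name from the list of things; names that differ only in an ending like _2 or _b are one class to them, and where a whole thing is asked for, a point or a joint stands for the part that bears it (a point fixed in the world has none). Each returns a list of dicts, best first, with "score" (0 to 1); they miss things now and then, are a little off and sometimes report something else, mostly with a low value. They report only what shows in the picture. A call takes as long as a camera call. They do not tell look-alikes from the thing itself.
- viewer.find_in(camera, label): "location" ([column, row] as shares, 0 to 1, of the picture: columns of its width, rows of its height, amid what is visible of it).
The state is a dict: "clock": time; "qpos": joint angles; "qd": joint speeds; "tau": joint torques, N m; "eef_pos": TCP position; "tool_rot": TCP orientation; "force": force on the tool from outside, world axes, zero at the start; "torque": the same for the moment, N m; "width": finger opening in mm.
Only numpy, scipy, OpenCV 4.12 (cv2) and the standard library are available. Lean on these libraries where they do the work, as an engineer would, in place of code of your own. Each camera call takes 0.05 s, during which the arm holds its last target. There are 200 camera calls.

## Working session

There is one attempt and no reset: what is moved stays moved. The work goes in short steps, Python scripts to look and compute and a tool call to move; the robot and the scene stay as the last step left them, time stands still between calls to the robot, and variables do not carry over. Pictures are saved under pics/ and viewed, about 8 in all and at most 12, crops included, and the job is handed in when it is done.

Besides the shell and the picture viewer there is one more tool, called after "Call:" as name([rows], argument=value, ...), one row to a line, values as JSON. apply_moves: Moves the arm, as the interface text tells. Scaled input: -1 to 1 covers 50 mm each way for a shift and 6 degrees each way for a turn. Its arguments: {"type":"object","properties":{"series":{"type":"array","items":{"type":"array","items":{"type":"array","items":{"type":"number"}}}},"claw":{"type":"number"}},"required":["series"]}

```bash
ls; mkdir -p pics
python3 - <<'E'
from cell import ctrl, viewer
import cv2,json
print(ctrl.read_state())
for n in("side","top"):
    im=viewer.get_image(n); cv2.imwrite(f"pics/{n}0.png",im)
    c=viewer.camera_info(n); print(n,c)
    for l in("igniter_box","battery","battery_button","cover","latch_tip","latch_hinge","lip_edge","saddle"):
        print(l,[(round(d['score'],2),round(d['location'][0]*640),round(d['location'][1]*480)) for d in viewer.find_in(n,l)][:4])
E
```

```text
pics
{'clock': 0.0, 'qpos': array([-1.29277452,  0.62932619,  0.03844773,  1.51837527, -0.02701472,
        0.9963096 , -0.020002  ]), 'qd': array([-0.00028136, -0.00116614, -0.00045789, -0.00108937,  0.00028778,
        0.00072679, -0.00053797]), 'tau': array([-1.60312670e-04, -5.63386524e+01,  1.22636274e+00, -1.93441933e+01,
        1.10826746e-02,  1.04859477e-02,  7.75267296e-06]), 'eef_pos': array([218.86621521, 611.37330313, 230.3997976 ]), 'tool_rot': array([3.14157728e+00, 1.90029391e-03, 1.22695966e+00]), 'force': array([-0.00757254, -0.41514394,  0.37369342]), 'torque': array([ 0.00464923, -0.00507696,  0.01689573]), 'width': 85.57818255949076}
side {'K': array([[501.1157205 ,   0.        , 318.57471426],
       [  0.        , 501.1157205 , 241.21286442],
       [  0.        ,   0.        ,   1.        ]]), 'R': array([[ 0.99798328, -0.06334536, -0.00409213],
       [-0.05175012, -0.77458353, -0.63035091],
       [ 0.0367601 ,  0.62929144, -0.77629954]]), 't': array([-510.46270277,   81.29143333, 1298.86699121])}
igniter_box [(0.7, 345, 241)]
battery [(0.63, 330, 378)]
bat
[... 216 characters left out ...]
ddle [(0.74, 345, 244)]
top {'K': array([[443.75283712,   0.        , 319.83766051],
       [  0.        , 443.75283712, 243.20413908],
       [  0.        ,   0.        ,   1.        ]]), 'R': array([[ 0.0147933 , -0.9998418 , -0.00987604],
       [-0.98875771, -0.01315807, -0.1489465 ],
       [ 0.14879298,  0.01196842, -0.98879594]]), 't': array([   1.74026759,  556.16647513, 1277.42892982])}
igniter_box [(0.8, 311, 234), (0.47, 432, 255)]
battery [(0.69, 432, 255)]
battery_button [(0.67, 434, 258)]
cover [(0.82, 305, 318), (0.73, 228, 320), (0.72, 223, 255), (0.64, 373, 290)]
latch_tip [(0.64, 318, 200)]
latch_hinge [(0.83, 310, 232)]
lip_edge [(0.33, 314, 233)]
saddle [(0.97, 314, 232)]
```

Run:
```python
import cv2
a=cv2.imread("pics/top0.png");cv2.imwrite("pics/t0c.png",cv2.resize(a[150:370,180:480],(800,587),interpolation=cv2.INTER_CUBIC))
a=cv2.imread("pics/side0.png");cv2.imwrite("pics/s0c.png",cv2.resize(a[110:430,190:590],(800,600)[:1]+(600,) if 0 else (750,600),interpolation=cv2.INTER_CUBIC))
```

```text
(no output)
```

View pics/t0c.png

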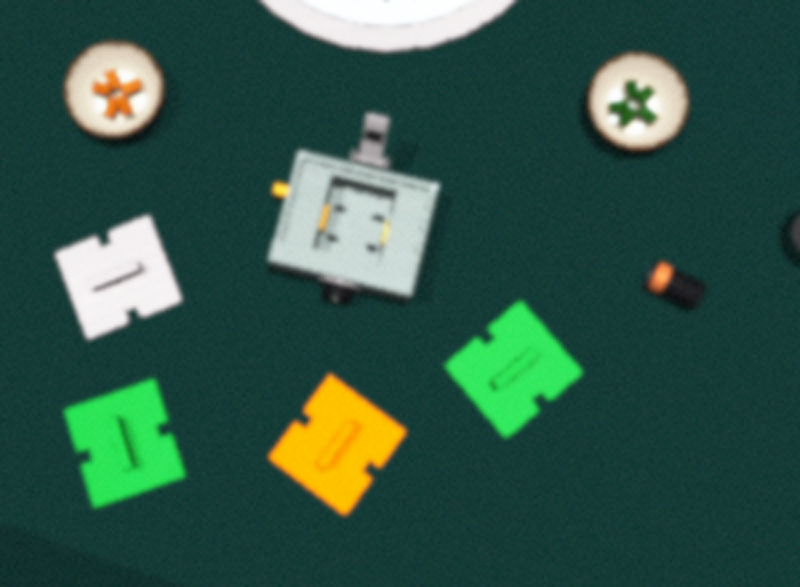

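View pics/s0c.png

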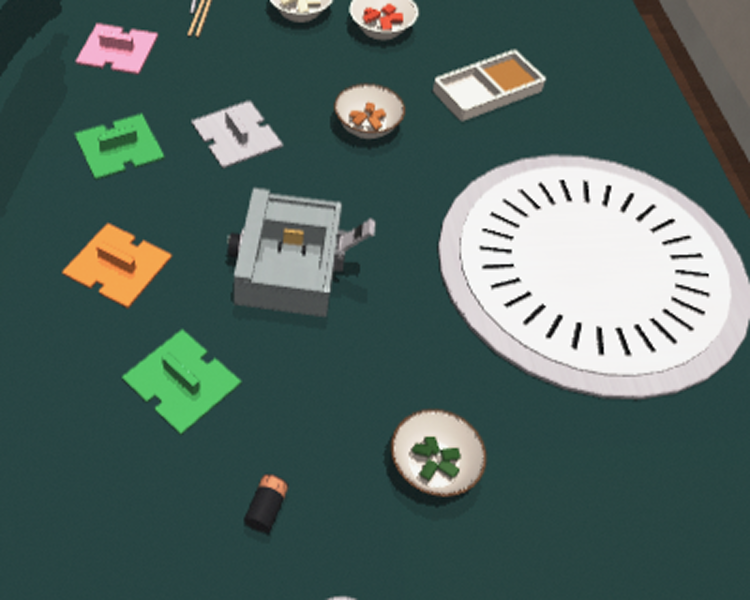

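The top view shows the grey box centred at about (311,234), with the gas stub to the left (+y) and the latch at the far (up, +x) side. The steel cover is the white plate at about (224,254); the green, orange and pink ones are look-alikes. The battery is at about (434,257), button end to the left (+y). Next I'll fit the poses using both views.

```bash
cat > h.py <<'E'
import numpy as np, cv2, json
from scipy.optimize import minimize
from scipy.spatial.transform import Rotation as Ro
from cell import ctrl, viewer
CI={n:viewer.camera_info(n) for n in("side","top")}
def proj(n,X):
    c=CI[n]; p=(np.asarray(X)@c["R"].T+c["t"])@c["K"].T; return p[:,:2]/p[:,2:]
def back(n,uv,z):
    c=CI[n]; d=c["R"].T@np.linalg.solve(c["K"],[uv[0],uv[1],1]); o=-c["R"].T@c["t"]; return o+d*(z-o[2])/d[2]
def bx(x0,x1,y0,y1,z0,z1): return np.array([[x,y,z] for x in(x0,x1) for y in(y0,y1) for z in(z0,z1)],float)
S=4
def sil(n,parts,p):
    m=np.zeros((480*S,640*S),np.uint8); c,s=np.cos(p[2]),np.sin(p[2])
    for P in parts:
        W=P@np.array([[c,s,0],[-s,c,0],[0,0,1]])+[p[0],p[1],0]
        cv2.fillConvexPoly(m,cv2.convexHull(np.round((proj(n,W)+.5)*S).astype(np.int32)),255)
    return cv2.resize(m,(640,480),interpolation=cv2.INTER_AREA)/255.
def comp(mask,seed):
    k,l,st,ce=cv2.connectedComponentsWithStats(mask.astype(np.uint8))
    d=[np.hypot(*(ce[i]-seed))+(1e4 if st[i][4]<60 else 0) for i in range(1,k)]
    m=(l==1+int(np.argmin(d))).astype(np.uint8)
    cs,_=cv2.findContours(m,cv2.RETR_EXTERNAL,cv2.CHAIN_APPROX_NONE); cv2.drawContours(m,cs,-1,1,-1); return m.astype(float)
def fit(masks,model,p0,steps):
    f=lambda p: sum(np.abs(sil(n,model(p),p)-masks[n]).sum() for n in masks)
    p0=np.array(p0,float)
    for _ in range(2):
        r=minimize(f,p0,method="Nelder-Mead",options=dict(initial_simplex=np.vstack([p0]+[p0+e for e in np.diag(steps)]),xatol=.02,fatol=.2,maxiter=200)); p0=r.x
    return r.x,r.fun
def boxm(p):
    th=p[3]; d=np.array([-np.cos(th),0,np.sin(th)]); n=np.array([np.sin(th),0,np.cos(th)])
    h=np.array([70,0,61.])
    L=np.array([h+d*a+n*b+[0,y,0] for a in(0,58) for b in(0,-6) for y in(-12,12)])
    return [bx(-66,62,-80,80,0,50),bx(-66,62,-80,-73.5,50,57),bx(-66,62,73.5,80,50,57),bx(54.5,62,-80,80,50,57),bx(-66,-42,-80,80,50,65),L]
def batm(p):
    a=np.linspace(0,2*np.pi,24); return [np.array([[x,16.5*np.cos(t),16.5+16.5*np.sin(t)] for x in(-30,29) for t in a])]
def covm(p): return [bx(-53,53,-57,57,0,5),bx(-6,6,-30,30,0,31)]
E
python3 - <<'E'
from h import *
P={n:cv2.imread(f"pics/{n}0.png") for n in("side","top")}
def gray(im,lo,smax):
    h=cv2.cvtColor(im,cv2.COLOR_BGR2HSV); return (h[...,2]>lo)&(h[...,1]<smax)
vis={n:P[n].copy() for n in P}
def go(name,mk,model,seeds,z,yaw,extra,st):
    M={n:comp(mk(P[n]),seeds[n]) for n in P}
    b=back("top",seeds["top"],z); p0=[b[0],b[1],yaw]+extra
    for sub in (("side","top"),("top",),("side",)):
        r,f=fit({n:M[n] for n in sub},model,p0,st); print(name,sub,r.round(3),round(f,1),[int(M[n].sum()) for n in sub])
        if len(sub)==2: R=r
    for n in P:
        m=(sil(n,model(R),R)>.5).astype(np.uint8); cs,_=cv2.findContours(m,0,1); cv2.drawContours(vis[n],cs,-1,(0,0,255),1)
        m=M[n].astype(np.uint8); cs,_=cv2.findContours(m,0,1); cv2.drawContours(vis[n],cs,-1,(255,0,255),1) if name=="battery" else 0
go("box",lambda im:gray(im,70,75),boxm,dict(side=(345,243),top=(312,233)),40,-.245,[2.15],[8,8,.1,.1])
go("cover",lambda im:gray(im,100,70),covm,dict(side=(316,182),top=(224,254)),0,.35,[],[8,8,.1])
def bm(im):
    h=cv2.cvtColor(im,cv2.COLOR_BGR2HSV); b=im.astype(int)
    m=((h[...,1]<90)&(h[...,2]<70))|((b[...,2]>b[...,1]+8)&(b[...,2]>70)); return cv2.morphologyEx(m.astype(np.uint8),cv2.MORPH_CLOSE,np.ones((3,3)))
go("battery",bm,batm,dict(side=(332,377),top=(433,256)),16,1.2,[],[8,8,.1])
a=cv2.resize(vis["top"][180:290,190:460],(800,326),interpolation=2)
b=cv2.resize(vis["side"][150:410,270:410],(320,594),interpolation=2)
cv2.imwrite("pics/fit.png",np.hstack([cv2.copyMakeBorder(cv2.resize(a,(480,196)),0,398,0,0,0),b]))
E
```

```text
box ('side', 'top') [ 5.83826e+02  3.32910e+01 -2.60000e-01  2.31600e+00] 561.3 [3381, 2823]
box ('top',) [ 5.89301e+02  3.11760e+01 -2.35000e-01  2.33400e+00] 215.2 [2823]
box ('side',) [ 5.81531e+02  3.33100e+01 -2.42000e-01  2.36900e+00] 165.4 [3381]
cover ('side', 'top') [5.23884e+02 3.04996e+02 4.03000e-01] 229.4 [980, 1437]
cover ('top',) [5.27443e+02 3.03843e+02 3.91000e-01] 139.4 [1437]
cover ('side',) [5.22133e+02 3.05188e+02 4.18000e-01] 54.4 [980]
battery ('side', 'top') [ 520.536 -328.502    1.101] 109.1 [477, 244]
battery ('top',) [ 524.978 -327.381    1.14 ] 39.0 [244]
battery ('side',) [ 519.512 -329.067    1.099] 27.5 [477]
```

View pics/fit.png

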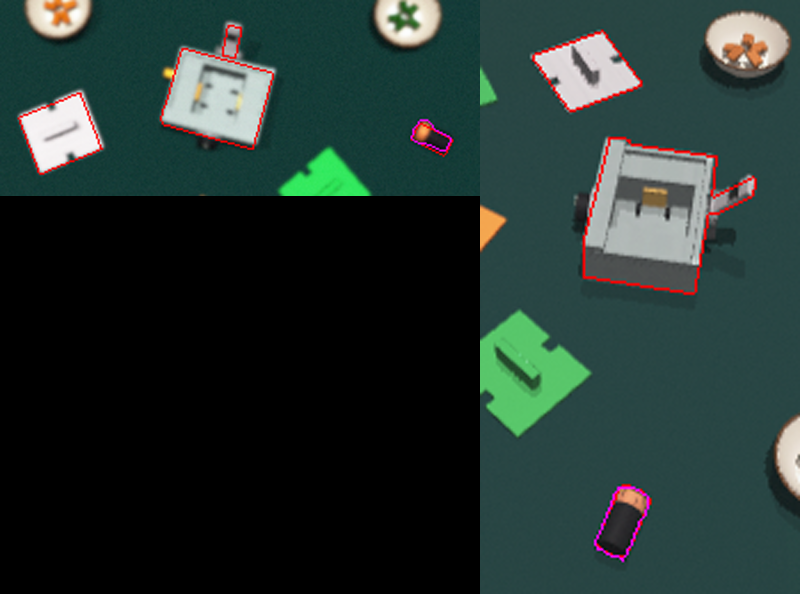

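Box, cover and battery all fit well. The two cameras disagree by about 5 mm in x, so I'll use averages now and refine once the parts are in the hand. Next is a small path helper.

```bash
cat > plan.py <<'E'
from h import *
def plan(wps,start=None):
    """wps: [x,y,z,yaw,(pitch-like tilt Rotation or None),nmin]"""
    s=ctrl.read_state(); p,R=(s["eef_pos"].copy(),Ro.from_euler("xyz",s["tool_rot"])) if start is None else start
    out=[]
    for w in wps:
        tp=np.array(w[:3],float); TR=w[3] if isinstance(w[3],Ro) else Ro.from_euler("xyz",[np.pi,0,w[3]])
        nmin=w[4] if len(w)>4 else 1
        n=max(nmin,int(np.ceil(max(np.linalg.norm(tp-p)/48,np.degrees((R.inv()*TR).magnitude())/5.8))))
        for k in range(n,0,-1):
            t=np.round(R.inv().apply((tp-p)/k)/50,2); r=np.round(np.degrees((R.inv()*TR).as_rotvec())/k/6,2)
            t=np.clip(t,-1,1); r=np.clip(r,-1,1)
            out.append([float(v)+0. for v in np.r_[t,r]]); p=p+R.apply(t*50); R=R*Ro.from_rotvec(np.radians(r*6))
    while len(out)%5: out.append([0]*6)
    for i in range(0,len(out),5): print(json.dumps([[ [int(v) if v==int(v) else v for v in q] for q in out[i:i+5]]]).replace(" ",""))
    return p,R
E
python3 - <<'E'
from plan import *
plan([[420,420,200,.8],[560,60,180,.1],[522,-328,120,-.46],[522,-328,2,-.46,5]])
E
```

```text
[[[-0.38,0.85,0.1,0,0,0.68],[-0.31,0.87,0.11,0,0,0.68],[-0.25,0.89,0.1,0,0,0.68],[-0.19,0.91,0.11,0,0,0.68],[-0.13,0.92,0.1,0,0,0.68]]]
[[[-0.06,0.92,0.11,0,0,0.68],[-0.36,0.78,0.04,0,0,0.74],[-0.29,0.81,0.04,0,0,0.74],[-0.23,0.83,0.05,0,0,0.74],[-0.17,0.84,0.04,0,0,0.74]]]
[[[-0.1,0.85,0.05,0,0,0.74],[-0.04,0.86,0.04,0,0,0.75],[0.03,0.86,0.05,0,0,0.74],[0.1,0.85,0.04,0,0,0.75],[0.16,0.84,0.05,0,0,0.74]]]
[[[-0.17,0.85,0.13,0,0,0.59],[-0.12,0.86,0.13,0,0,0.59],[-0.06,0.86,0.13,0,0,0.6],[-0.01,0.87,0.13,0,0,0.59],[0.04,0.86,0.14,0,0,0.6]]]
[[[0.1,0.86,0.13,0,0,0.59],[0.15,0.85,0.14,0,0,0.6],[0.21,0.84,0.13,0,0,0.59],[0.25,0.83,0.14,0,0,0.6],[0,0,0.47,0,0,0]]]
[[[0,0,0.47,0,0,0],[0,0,0.47,0,0,0],[0,0,0.47,0,0,0],[0,0,0.48,0,0,0],[0,0,0,0,0,0]]]
```

Call:
apply_moves([
  [[-0.38, 0.85, 0.1, 0, 0, 0.68], [-0.31, 0.87, 0.11, 0, 0, 0.68], [-0.25, 0.89, 0.1, 0, 0, 0.68], [-0.19, 0.91, 0.11, 0, 0, 0.68], [-0.13, 0.92, 0.1, 0, 0, 0.68]],
])

```text
clock: 1.52
eef_pos: [387.7, 450.8, 205.3]
tool_rot: [-3.142, -0.001, 0.869]
force: [-0.2, -0.1, -0.7]
width: 85.3
```

Call:
apply_moves([
  [[-0.06, 0.92, 0.11, 0, 0, 0.68], [-0.36, 0.78, 0.04, 0, 0, 0.74], [-0.29, 0.81, 0.04, 0, 0, 0.74], [-0.23, 0.83, 0.05, 0, 0, 0.74], [-0.17, 0.84, 0.04, 0, 0, 0.74]],
])

```text
clock: 2.15
eef_pos: [483.0, 258.5, 191.4]
tool_rot: [-3.142, -0.001, 0.487]
force: [0.6, -0.6, 0.2]
width: 85.8
```

Call:
apply_moves([
  [[-0.1, 0.85, 0.05, 0, 0, 0.74], [-0.04, 0.86, 0.04, 0, 0, 0.75], [0.03, 0.86, 0.05, 0, 0, 0.74], [0.1, 0.85, 0.04, 0, 0, 0.75], [0.16, 0.84, 0.05, 0, 0, 0.74]],
])

```text
clock: 2.78
eef_pos: [560.5, 58.6, 179.9]
tool_rot: [-3.141, -0.001, 0.098]
force: [0.2, 0.2, 0.0]
width: 85.7
```

Call:
apply_moves([
  [[-0.17, 0.85, 0.13, 0, 0, 0.59], [-0.12, 0.86, 0.13, 0, 0, 0.59], [-0.06, 0.86, 0.13, 0, 0, 0.6], [-0.01, 0.87, 0.13, 0, 0, 0.59], [0.04, 0.86, 0.14, 0, 0, 0.6]],
])

```text
clock: 3.4
eef_pos: [538.8, -157.0, 146.8]
tool_rot: [-3.141, -0.001, -0.213]
force: [-0.4, -0.3, 0.5]
width: 85.5
```

Call:
apply_moves([
  [[0.1, 0.86, 0.13, 0, 0, 0.59], [0.15, 0.85, 0.14, 0, 0, 0.6], [0.21, 0.84, 0.13, 0, 0, 0.59], [0.25, 0.83, 0.14, 0, 0, 0.6], [0, 0, 0, 0, 0, 0]],
])

```text
clock: 4.03
eef_pos: [519.9, -332.9, 119.6]
tool_rot: [3.138, -0.001, -0.466]
force: [-0.4, -0.5, 0.3]
width: 85.4
```

Run:
```python
from plan import *
print(ctrl.read_state()["eef_pos"])
plan([[521,-328,2,-.46,5]])
```

```text
[ 519.94964852 -332.89758926  119.58160903]
[[[-0.01,-0.02,0.47,0.01,0,-0.01],[0,-0.02,0.47,0.01,0,-0.01],[-0.01,-0.02,0.47,0,0,-0.01],[0,-0.02,0.47,0.01,0,-0.02],[-0.01,-0.02,0.47,0,-0.01,-0.01]]]
```

Call:
apply_moves([
  [[0, -0.02, 0.47, 0, 0, 0], [0, -0.02, 0.47, 0, 0, 0], [0, -0.02, 0.47, 0, 0, 0], [0, -0.02, 0.46, 0, 0, 0], [0, -0.02, 0.46, 0, 0, 0]],
])

```text
clock: 4.65
eef_pos: [524.9, -322.0, 2.7]
tool_rot: [-3.141, -0.0, -0.458]
force: [0.9, -0.7, -0.6]
width: 85.3
```

Run:
```python
from plan import *
im=viewer.get_image("side"); cv2.imwrite("pics/s1.png",im); s=ctrl.read_state(); print(s["eef_pos"],s["width"],proj("side",[s["eef_pos"]]))
t=viewer.get_image("top")
a=cv2.resize(im[310:430,260:410],(500,400),interpolation=2); b=cv2.resize(t[220:300,400:475],(300,320),interpolation=2)
cv2.imwrite("pics/b1.png",np.hstack([a,cv2.copyMakeBorder(b,0,80,0,0,0)]))
```

```text
[ 5.23302995e+02 -3.20656892e+02 -1.18900929e-01] 85.39452259475286 [[332.9821408  377.06640043]]
```

View pics/b1.png

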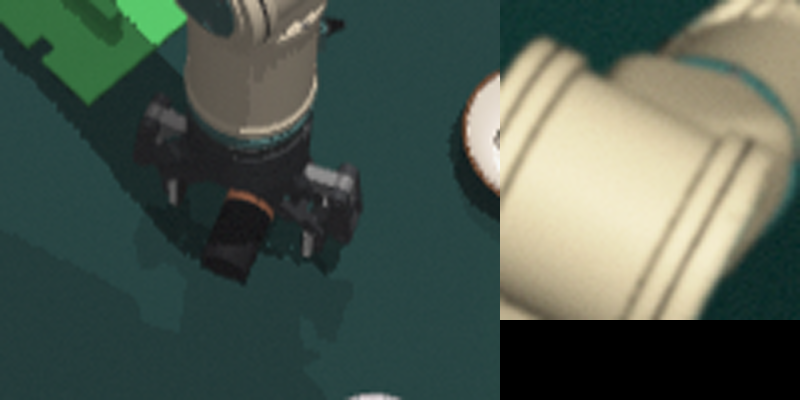

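The side view shows both fingers straddling the cell, with tips at about crop (173,205) and (307,255). I'll correct the roughly 8 mm offset along the axis before gripping.

Run:
```python
from plan import *
s=ctrl.read_state();print(s["eef_pos"],back("side",(332,379),13),back("side",(332,379),10))
plan([[520.5,-328,2,-.46,2]])
```

```text
[ 523.18628941 -320.82048674    1.14155378] [ 520.07547563 -330.76372347   13.        ] [ 520.23110166 -329.4540441    10.        ]
[[[0.01,0.08,-0.01,-0.01,0.02,0.01],[0.01,0.07,-0.01,-0.01,0.02,0.01],[0,0,0,0,0,0],[0,0,0,0,0,0],[0,0,0,0,0,0]]]
```

Call:
apply_moves([
  [[0, 0.08, -0.01, 0, 0, 0], [0, 0.08, -0.01, 0, 0, 0], [0, 0, 0, 0, 0, 0], [0, 0, 0, 0, 0, 0], [0, 0, 0, 0, 0, 0]],
])

```text
clock: 5.38
eef_pos: [520.7, -330.4, 4.5]
tool_rot: [-3.141, -0.0, -0.46]
force: [-0.8, 0.4, -0.2]
width: 85.5
```

Call:
apply_moves([
  [[0, 0, 0, 0, 0, 0], [0, 0, 0, 0, 0, 0], [0, 0, 0, 0, 0, 0], [0, 0, 0, 0, 0, 0], [0, 0, 0, 0, 0, 0]],
], claw=-1)

```text
clock: 6.0
eef_pos: [520.7, -330.7, 4.5]
tool_rot: [3.142, -0.0, -0.46]
force: [-0.0, 0.6, 3.3]
width: 31.4
```

Call:
apply_moves([
  [[0, 0, 0, 0, 0, 0], [0, 0, 0, 0, 0, 0], [0, 0, 0, 0, 0, 0], [0, 0, -0.2, 0, 0, 0], [0, 0, -0.5, 0, 0, 0]],
])

```text
clock: 6.62
eef_pos: [519.3, -329.6, 38.4]
tool_rot: [-3.141, 0.004, -0.46]
force: [0.9, -0.1, -1.7]
width: 30.9
```

Run:
```python
from plan import *
plan([[540,-250,130,-.4],[584.8,32.4,100,-.242],[584.8,32.4,90,-.242,2]])
```

```text
[[[-0.11,-0.54,-0.61,0,0.01,-0.19],[-0.11,-0.54,-0.61,0,0.01,-0.19],[-0.09,-0.54,-0.61,-0.01,0.02,-0.19],[-0.23,-0.92,0.1,0,0,-0.25],[-0.2,-0.93,0.1,0,0,-0.25]]]
[[[-0.18,-0.94,0.1,0,0,-0.25],[-0.16,-0.94,0.1,0,0,-0.25],[-0.13,-0.94,0.1,0,0,-0.26],[-0.11,-0.95,0.1,0.01,0,-0.25],[0,0,0.1,0,0,0]]]
[[[0,0,0.1,0,0,0],[0,0,0,0,0,0],[0,0,0,0,0,0],[0,0,0,0,0,0],[0,0,0,0,0,0]]]
```

Call:
apply_moves([
  [[-0.11, -0.54, -0.61, 0, 0, -0.19], [-0.11, -0.54, -0.61, 0, 0, -0.19], [-0.09, -0.54, -0.61, 0, 0, -0.19], [-0.23, -0.92, 0.1, 0, 0, -0.25], [-0.2, -0.93, 0.1, 0, 0, -0.25]],
])

```text
clock: 7.25
eef_pos: [556.2, -155.6, 121.3]
tool_rot: [-3.141, -0.001, -0.348]
force: [0.3, 0.1, -1.2]
width: 30.9
```

Call:
apply_moves([
  [[-0.18, -0.94, 0.1, 0, 0, -0.25], [-0.16, -0.94, 0.1, 0, 0, -0.25], [-0.13, -0.94, 0.1, 0, 0, -0.26], [-0.11, -0.95, 0.1, 0, 0, -0.25], [0, 0, 0.1, 0, 0, 0]],
])

```text
clock: 7.88
eef_pos: [585.6, 38.1, 95.1]
tool_rot: [-3.138, 0.002, -0.234]
force: [-0.8, 0.3, -0.4]
width: 31.4
```

Call:
apply_moves([
  [[0, 0, 0.1, 0, 0, 0], [0, 0, 0, 0, 0, 0], [0, 0, 0, 0, 0, 0], [0, 0, 0, 0, 0, 0], [0, 0, 0, 0, 0, 0]],
])

```text
clock: 8.5
eef_pos: [585.8, 31.3, 90.9]
tool_rot: [-3.141, -0.0, -0.243]
force: [-0.4, -0.6, -0.9]
width: 31.2
```

Run:
```python
from plan import *
im=viewer.get_image("side"); cv2.imwrite("pics/s2.png",im); s=ctrl.read_state(); print(s["eef_pos"],s["tool_rot"],s["width"],s["force"])
p=s["eef_pos"]; y=s["tool_rot"][2]
# predicted battery axis ends, underside at tcp-4.5
def ends(off,dz): 
    a=np.array([-np.sin(y),np.cos(y),0]); c=p+[0,0,dz]
    return proj("side",[c+a*(off+30.5),c+a*(off-30.5)]).round(1)
print(ends(0,12))
cv2.imwrite("pics/b2.png",cv2.resize(im[170:300,280:410],(780,780))[:600]*1)
```

```text
[585.74734346  31.38156285  90.92604622] [-3.14146048e+00 -1.39840084e-04 -2.42638915e-01] 31.44753868835381 [-0.02888856 -1.26512932 -1.76796519]
[[348.8 217.1]
 [345.3 235.2]]
```

View pics/b2.png

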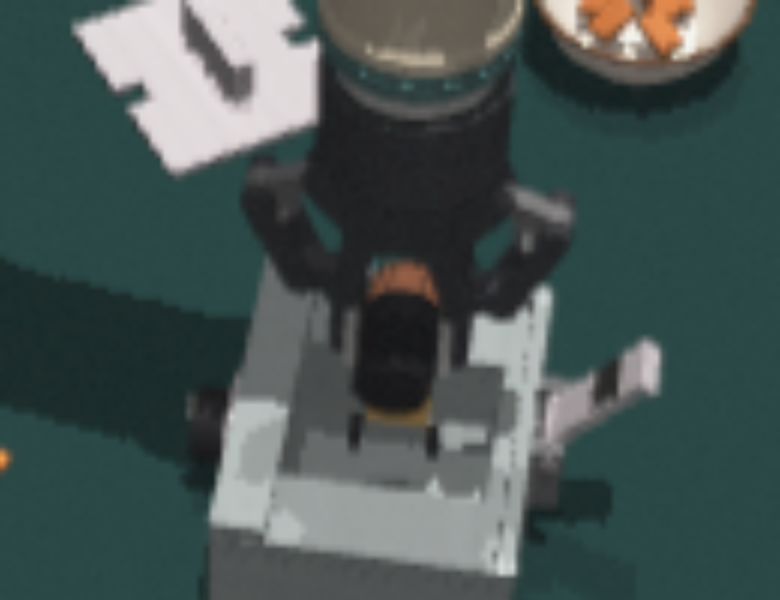

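The cell hangs level in the jaws with the copper button end at the back (+y, crop (405,265)) and its near end at crop (395,418), above the well. Next I'll compute its offset along the axis.

Run:
```python
from plan import *
s=ctrl.read_state();p=s["eef_pos"];y=s["tool_rot"][2]+np.pi/2
for off in(-3,0,3,6):
    P=batm(0)[0]+[off,0,p[2]-4.5]; P[:,0]+=0
    m=sil("side",[P],[p[0],p[1],y]); r=np.where(m.max(1)>.5)[0]; c=np.where(m.max(0)>.5)[0]
    print(off,r.min(),r.max(),c.min(),c.max(),"crop",(r[[0,-1]]-170)*6,(c[[0,-1]]-280)*6)
def W(x,y_,z,b=(584.8,32.4,-.242)):
    c,s_=np.cos(b[2]),np.sin(b[2]); return [b[0]+c*x-s_*y_,b[1]+s_*x+c*y_,z]
for nm,q in dict(wellcorner1=(-46,-38,50),w2=(46,-38,50),rim_in=(54.5,-73.5,50),blk=(-15,-29,16),blk2=(15,-29,16),con=(0,-34,6),con2=(0,34,24)).items():
    print(nm,((proj("side",[W(*q)])[0]-[280,170])*6).round())
```

```text
-3 214 240 339 355 crop [264 420] [354 450]
0 213 239 339 355 crop [258 414] [354 450]
3 213 238 340 355 crop [258 408] [360 450]
6 212 237 340 355 crop [252 402] [360 450]
wellcorner1 [276. 468.]
w2 [490. 497.]
rim_in [500. 567.]
blk [349. 510.]
blk2 [417. 519.]
con [380. 537.]
con2 [404. 393.]
```

Call:
apply_moves([
  [[0, -0.05, 0.2, 0, 0, 0], [0, 0, 0.3, 0, 0, 0], [0, 0, 0.3, 0, 0, 0], [0, 0, 0.2, 0, 0, 0], [0, 0, 0.1, 0, 0, 0]],
])

```text
clock: 9.18
eef_pos: [585.8, 33.8, 34.7]
tool_rot: [3.141, 0.001, -0.242]
force: [-1.1, 0.1, -1.6]
width: 30.9
```

Call:
apply_moves([
  [[0, 0, 0.1, 0, 0, 0], [0, 0, 0.1, 0, 0, 0], [0, 0, 0.1, 0, 0, 0], [0, 0, 0, 0, 0, 0], [0, 0, 0, 0, 0, 0]],
])

```text
clock: 9.8
eef_pos: [585.9, 32.7, 20.6]
tool_rot: [3.14, 0.0, -0.243]
force: [-0.1, -4.4, -3.5]
width: 31.1
```

Call:
apply_moves([
  [[0, 0.03, 0, 0, 0, 0], [0, 0, 0.05, 0, 0, 0], [0, 0, 0, 0, 0, 0], [0, 0, 0, 0, 0, 0], [0, 0, 0, 0, 0, 0]],
])

```text
clock: 10.42
eef_pos: [586.3, 32.6, 18.7]
tool_rot: [-3.141, -0.001, -0.242]
force: [0.2, -1.9, 4.2]
width: 31.2
```

Run:
```python
from plan import *
s=ctrl.read_state(); print(s["eef_pos"],s["force"],s["torque"])
```

```text
[586.28689662  32.57370683  18.66066719] [ 0.15105311 -1.94349127  4.16761161] [-0.47707926  0.40706096 -0.00463583]
```

Run:
```python
from plan import *
im=viewer.get_image("side"); cv2.imwrite("pics/s3.png",im)
cv2.imwrite("pics/b3.png",cv2.resize(im[195:275,300:400],(750,600),interpolation=2))
```

```text
(no output)
```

View pics/b3.png

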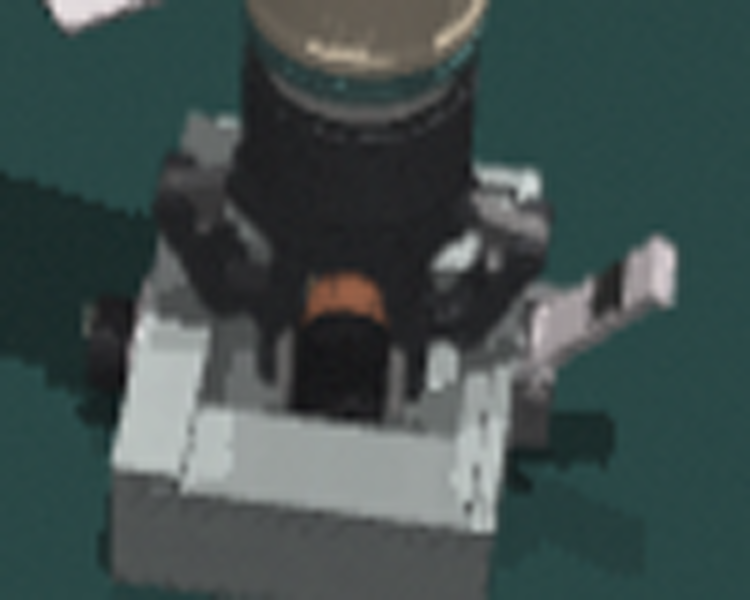

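Run:
```python
from plan import *
def W(x,y_,z,b):
    c,s_=np.cos(b[2]),np.sin(b[2]); return [b[0]+c*x-s_*y_,b[1]+s_*x+c*y_,z]
C=lambda X:((proj("side",[X])[0]-[300,195])*7.5).round()
for b in((584.8,32.4,-.242),(586.3,32.6,-.242)):
    print(b)
    for nm,q in dict(w1=(-46,-38,50),w2=(46,-38,50),o1=(-66,-80,50),o2=(62,-80,57),lipcor=(-42,-80,65)).items(): print(nm,C(W(*q,b)))
p=ctrl.read_state()["eef_pos"]
for u in(14.2,10):
  for off in(-2,0,2):
    m=sil("side",[batm(0)[0]+[off,0,u]],[p[0],p[1],-.242+np.pi/2]); r=np.where(m.max(1)>.5)[0]; c=np.where(m.max(0)>.5)[0]
    print(u,off,"rows",(r[[0,-1]]-195)*7.5,"cols",(c[[0,-1]]-300)*7.5)
```

```text
(584.8, 32.4, -0.242)
w1 [195. 397.]
w2 [462. 434.]
o1 [115. 486.]
o2 [496. 527.]
lipcor [185. 469.]
(586.3, 32.6, -0.242)
w1 [199. 396.]
w2 [467. 434.]
o1 [119. 485.]
o2 [500. 526.]
lipcor [190. 468.]
14.2 -2 rows [277.5 465. ] cols [292.5 405. ]
14.2 0 rows [277.5 457.5] cols [292.5 405. ]
14.2 2 rows [270.  457.5] cols [292.5 405. ]
10 -2 rows [285.  472.5] cols [292.5 397.5]
10 0 rows [285. 465.] cols [292.5 405. ]
10 2 rows [277.5 465. ] cols [292.5 405. ]
```

Call:
apply_moves([
  [[0, 0, -0.1, 0, 0, 0], [-0.02, 0.06, 0, 0, 0, 0], [0, 0, 0, 0, 0, 0], [0, 0, 0.08, 0, 0, 0], [0, 0, 0.08, 0, 0, 0]],
])

```text
clock: 11.1
eef_pos: [584.4, 30.4, 18.5]
tool_rot: [-3.139, 0.001, -0.242]
force: [-8.4, 1.4, 56.0]
width: 30.9
```

Call:
apply_moves([
  [[0, 0, 0.02, 0, 0, 0], [0, 0, 0, 0, 0, 0], [0, 0, 0, 0, 0, 0], [0, 0, 0, 0, 0, 0], [0, 0, 0, 0, 0, 0]],
])

```text
clock: 11.72
eef_pos: [584.5, 30.4, 18.6]
tool_rot: [-3.138, 0.0, -0.242]
force: [-7.2, -0.1, 38.9]
width: 31.1
```

Call:
apply_moves([
  [[0, 0, -0.08, 0, 0, 0], [0, 0, 0, 0, 0, 0], [0, 0, 0, 0, 0, 0], [0, 0, 0, 0, 0, 0], [0, 0, 0, 0, 0, 0]],
])

```text
clock: 12.35
eef_pos: [584.8, 30.2, 18.9]
tool_rot: [-3.141, -0.001, -0.242]
force: [0.2, 0.2, 10.8]
width: 31.6
```

Call:
apply_moves([
  [[0, 0, 0, 0, 0, 0], [0, 0, 0, 0, 0, 0], [0, 0, 0, 0, 0, 0], [0, 0, -0.1, 0, 0, 0], [0, 0, -0.2, 0, 0, 0]],
], claw=0.1)

```text
clock: 12.98
eef_pos: [582.9, 30.1, 32.7]
tool_rot: [3.141, 0.003, -0.242]
force: [0.1, -0.3, -0.1]
width: 47.0
```

Call:
apply_moves([
  [[0, 0, -0.6, 0, 0, 0], [0, 0, -1, 0, 0, 0], [0, -0.9, -1, 0, 0, 0.5], [0, -1, 0, 0, 0, 0.5], [0, -1, 0, 0, 0, 0.5]],
])

```text
clock: 13.6
eef_pos: [625.6, 167.1, 160.9]
tool_rot: [-3.141, 0.0, -0.401]
force: [0.6, 0.1, -1.2]
width: 47.0
```

Run:
```python
from plan import *
im=viewer.get_image("side"); cv2.imwrite("pics/s4.png",im)
t=viewer.get_image("top"); cv2.imwrite("pics/t4.png",t)
cv2.imwrite("pics/b4.png",np.hstack([cv2.resize(im[195:275,300:380],(500,500),interpolation=2),cv2.copyMakeBorder(cv2.resize(t[200:264,280:344],(300,300),interpolation=2),0,200,0,0,0)]))
```

```text
(no output)
```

View pics/b4.png

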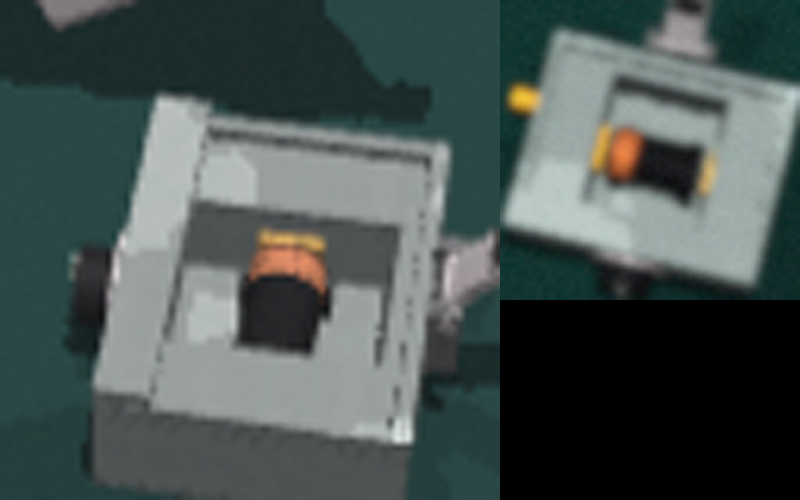

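The battery lies in the saddle between the two contacts, copper band towards the brass stub (side crop (288,265), top crop (627,150)). I'll check its height numerically and plan the cover approach.

Run:
```python
from plan import *
for u in(6,14):
  for b in((584.5,32),(586,32)):
    m=sil("side",[batm(0)[0]+[0,0,u]],[*b,-.242+np.pi/2]); r=np.where(m.max(1)>.5)[0]; c=np.where(m.max(0)>.5)[0]
    print(u,b,"rows",(r[[0,-1]]-195)*6.25,"cols",(c[[0,-1]]-300)*6.25, "top-right edge width")
print(ctrl.read_state()["eef_pos"])
plan([[524.3,304.6,110,.408],[524.3,304.6,110,.408,2]])
```

```text
6 (584.5, 32) rows [243.75 393.75] cols [237.5  331.25] top-right edge width
6 (586, 32) rows [243.75 393.75] cols [237.5  331.25] top-right edge width
14 (584.5, 32) rows [231.25 387.5 ] cols [237.5  331.25] top-right edge width
14 (586, 32) rows [231.25 387.5 ] cols [237.5 337.5] top-right edge width
[625.68287794 174.29632528 159.17447424]
[[[-0.36,-0.2,0.12,-0.01,0,-0.95],[-0.34,-0.24,0.13,-0.01,0,-0.95],[-0.31,-0.27,0.12,0,0,-0.95],[-0.28,-0.3,0.12,-0.01,0,-0.95],[-0.25,-0.33,0.13,0,0,-0.96]]]
[[[-0.22,-0.35,0.12,-0.01,0,-0.95],[-0.18,-0.37,0.13,-0.01,0,-0.96],[-0.14,-0.39,0.12,0,0,-0.95],[0,0,0,0,0,0],[0,0,0,0,0,0]]]
```

Call:
apply_moves([
  [[-0.36, -0.2, 0.12, 0, 0, -0.95], [-0.34, -0.24, 0.13, 0, 0, -0.95], [-0.31, -0.27, 0.12, 0, 0, -0.95], [-0.28, -0.3, 0.12, 0, 0, -0.95], [-0.25, -0.33, 0.13, 0, 0, -0.96]],
])

```text
clock: 14.32
eef_pos: [561.8, 247.1, 128.6]
tool_rot: [3.141, 0.001, 0.102]
force: [-0.8, -0.4, -0.5]
width: 46.4
```

Call:
apply_moves([
  [[-0.22, -0.35, 0.12, 0, 0, -0.95], [-0.18, -0.37, 0.13, 0, 0, -0.96], [-0.14, -0.39, 0.12, 0, 0, -0.95], [0, 0, 0, 0, 0, 0], [0, 0, 0, 0, 0, 0]],
])

```text
clock: 14.95
eef_pos: [526.1, 295.1, 110.5]
tool_rot: [3.14, -0.0, 0.396]
force: [0.7, 0.4, -0.1]
width: 46.9
```

Run:
```python
from plan import *
viewer.get_image("side");s=ctrl.read_state(); print(s["eef_pos"],s["tool_rot"])
plan([[524.3,304.6,40,.408,2],[524.3,304.6,7,.408,3]])
```

```text
[526.36547973 294.98552295 110.61643963] [ 3.14040886e+00 -5.71398232e-04  3.95814692e-01]
[[[0.02,-0.1,0.71,0.01,0,-0.06],[0.02,-0.09,0.7,0,-0.01,-0.06],[0,0,0.22,0,0,0],[0,0,0.22,0,0,0],[0,0,0.22,0,0,0]]]
```

Call:
apply_moves([
  [[0.02, -0.1, 0.71, 0, 0, -0.06], [0.02, -0.09, 0.7, 0, 0, -0.06], [0, 0, 0.22, 0, 0, 0], [0, 0, 0.22, 0, 0, 0], [0, 0, 0.2, 0, 0, 0]],
])

```text
clock: 15.62
eef_pos: [524.6, 305.7, 8.2]
tool_rot: [3.141, -0.002, 0.41]
force: [-0.8, 0.5, 0.8]
width: 47.1
```

Call:
apply_moves([
  [[0, 0, 0, 0, 0, 0], [0, 0, 0, 0, 0, 0], [0, 0, 0, 0, 0, 0], [0, 0, 0, 0, 0, 0], [0, 0, 0, 0, 0, 0]],
], claw=-1)

```text
clock: 16.25
eef_pos: [524.1, 306.2, 8.5]
tool_rot: [-3.141, -0.001, 0.411]
force: [-0.1, 0.2, 5.1]
width: 10.6
```

Call:
apply_moves([
  [[0, 0, 0, 0, 0, 0], [0, 0, 0, 0, 0, 0], [0, 0, 0, 0, 0, 0], [0, 0, 0, 0, 0, 0], [0, 0, 0, 0, 0, 0]],
])

```text
clock: 16.88
eef_pos: [524.1, 306.2, 8.5]
tool_rot: [-3.141, -0.001, 0.411]
force: [-0.3, -0.3, 5.7]
width: 11.1
```

Cover gripped: width 11 mm, TCP 8.5 mm above its underside. Next: lift it, turn to the box's yaw, tilt the far edge up 10° and hover.

```bash
cat >> plan.py <<'E'
B=np.array([585.3,32.0,-.242]); DZ=8.5
def cov(xf,yb,zf,al,n=1):
    """waypoint with the cover's FRONT LOWER edge middle at box (xf,yb,zf above underside), rear up by al deg"""
    RB=Ro.from_euler("z",B[2]); T=RB*Ro.from_euler("y",-al,degrees=True)
    e=RB.apply([xf,yb,zf])+[B[0],B[1],0]; tcp=e+T.apply([53,0,DZ])
    return [*tcp,T*Ro.from_euler("x",np.pi),n]
def where():
    s=ctrl.read_state(); RB=Ro.from_euler("z",B[2]); R=Ro.from_euler("xyz",s["tool_rot"])
    e=s["eef_pos"]+R.apply([-53,0,DZ]); x=(R).apply([1,0,0])
    print("t",round(s["clock"],2),"front edge in box",RB.inv().apply(e-[B[0],B[1],0]).round(1),"tilt",round(float(np.degrees(np.arcsin(x[2]))),1),"yaw",s["tool_rot"][2].round(3),"F box",RB.inv().apply(s["force"]).round(1),"w",round(s["width"],1))
E
python3 - <<'E'
from plan import *
where()
plan([[526,304,80,.408],cov(-36,-14,110,10),cov(-38.5,-14,75,10,2),cov(-38.5,-14,75,10,2)])
E
```

```text
t 16.88 front edge in box [-1.672e+02  2.193e+02 -1.000e-01] tilt 0.1 yaw 0.411 F box [-0.2 -0.4  5.7] w 11.1
[[[0.01,0.03,-0.72,0,-0.01,0.01],[0.01,0.02,-0.71,0,0,0.02],[-0.14,0.84,-0.14,-0.08,0.23,0.88],[-0.06,0.85,-0.13,-0.08,0.23,0.89],[0.02,0.85,-0.12,-0.08,0.23,0.88]]]
[[[0.1,0.85,-0.12,-0.08,0.23,0.89],[0.18,0.84,-0.11,-0.07,0.23,0.88],[0.26,0.81,-0.09,-0.08,0.23,0.89],[0.33,0.79,-0.08,-0.08,0.22,0.88],[-0.08,0,0.34,0,0,0]]]
[[[-0.09,0,0.34,0,0,0],[0,0,0,0,0,0],[0,0,0,0,0,0],[0,0,0,0,0,0],[0,0,0,0,0,0]]]
```

Call:
apply_moves([
  [[0.01, 0.03, -0.72, 0, 0, 0.01], [0.01, 0.02, -0.71, 0, 0, 0.02], [-0.14, 0.84, -0.14, -0.08, 0.23, 0.88], [-0.06, 0.85, -0.13, -0.08, 0.23, 0.89], [0.02, 0.85, -0.12, -0.08, 0.23, 0.88]],
])

```text
clock: 17.5
eef_pos: [555.2, 178.9, 99.1]
tool_rot: [3.126, -0.074, 0.128]
force: [-0.3, 0.8, -4.2]
width: 10.9
```

Call:
apply_moves([
  [[0.1, 0.85, -0.12, -0.08, 0.23, 0.89], [0.18, 0.84, -0.11, -0.07, 0.23, 0.88], [0.26, 0.81, -0.09, -0.08, 0.23, 0.89], [0.33, 0.79, -0.08, -0.08, 0.22, 0.88], [0, 0, 0, 0, 0, 0]],
])

```text
clock: 18.12
eef_pos: [595.3, 9.8, 127.0]
tool_rot: [3.138, -0.175, -0.248]
force: [-0.8, 1.0, -3.8]
width: 10.8
```

Call:
apply_moves([
  [[0, 0, 0, 0, 0, 0], [-0.08, 0, 0.34, 0, 0, 0], [-0.09, 0, 0.34, 0, 0, 0], [0, 0, 0, 0, 0, 0], [0, 0, 0, 0, 0, 0]],
])

```text
clock: 18.75
eef_pos: [593.3, 16.2, 92.1]
tool_rot: [3.141, -0.174, -0.241]
force: [-0.3, 0.6, -3.6]
width: 11.2
```

Run:
```python
from plan import *
im=viewer.get_image("side"); cv2.imwrite("pics/s5.png",im); where()
cv2.imwrite("pics/b5.png",cv2.resize(im[170:280,295:405],(600,600),interpolation=2))
plan([cov(-38.5,-14,56,10,4)])
```

```text
t 18.8 front edge in box [-38.8 -13.7  74.8] tilt 10.0 yaw -0.241 F box [-0.1  0.8 -3.4] w 11.0
[[[-0.02,0,0.09,0,0,0],[-0.01,0,0.09,0,0,0],[-0.02,0,0.1,0,0,0.01],[-0.01,0.01,0.09,0,0,0],[0,0,0,0,0,0]]]
```

View pics/b5.png

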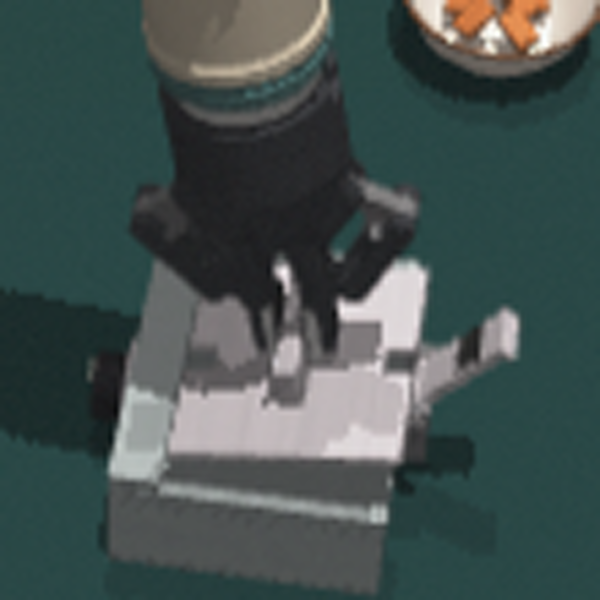

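The tilted cover hangs over the box, with its front edge just inside the lip (crop x≈170) and the latch clear on the right. Descending.

Call:
apply_moves([
  [[-0.02, 0, 0.09, 0, 0, 0], [-0.01, 0, 0.09, 0, 0, 0], [-0.02, 0, 0.1, 0, 0, 0], [-0.01, 0, 0.09, 0, 0, 0], [0, 0, 0, 0, 0, 0]],
])

```text
clock: 19.42
eef_pos: [593.2, 15.7, 72.6]
tool_rot: [3.141, -0.173, -0.242]
force: [-0.2, 1.3, -3.7]
width: 10.9
```

Call:
apply_moves([
  [[0, 0, 0.03, 0, 0, 0], [0, 0, 0.03, 0, 0, 0], [0, 0, 0, 0, 0, 0], [0, 0, 0, 0, 0, 0], [0, 0, 0, 0, 0, 0]],
])

```text
clock: 20.05
eef_pos: [594.1, 15.5, 70.3]
tool_rot: [3.141, -0.174, -0.241]
force: [1.0, 2.5, -3.1]
width: 10.8
```

Run:
```python
from plan import *
where()
plan([cov(-38.5,-14,51,10,2)])
```

```text
t 20.05 front edge in box [-38.2 -13.9  52.7] tilt 10.0 yaw -0.241 F box [ 0.4  2.7 -3.1] w 10.8
[[[-0.01,0,0.02,0,0,0],[0,0,0.01,0,0,0],[0,0,0,0,0,0],[0,0,0,0,0,0],[0,0,0,0,0,0]]]
```

Call:
apply_moves([
  [[0, -0.04, 0, 0, 0, 0], [-0.04, 0, -0.01, 0, 0, 0], [-0.06, 0, -0.01, 0, 0, 0], [0, 0, 0, 0, 0, 0], [0, 0, 0, 0, 0, 0]],
])

```text
clock: 20.68
eef_pos: [589.4, 18.1, 70.3]
tool_rot: [3.141, -0.174, -0.242]
force: [1.3, -0.1, -2.7]
width: 10.5
```

Call:
apply_moves([
  [[-0.04, 0, -0.01, 0, 0, 0], [-0.02, 0, 0, 0, 0, 0], [0, 0, 0, 0, 0, 0], [0, 0, 0, 0, 0, 0], [0, 0, 0, 0, 0, 0]],
])

```text
clock: 21.3
eef_pos: [586.5, 19.0, 70.3]
tool_rot: [3.141, -0.174, -0.242]
force: [-0.8, -0.8, -4.1]
width: 10.6
```

```bash
python3 -c "
from plan import *
where()"
```

```text
t 21.3 front edge in box [-46.4 -12.3  52.7] tilt 10.0 yaw -0.242 F box [-0.6 -0.9 -4.1] w 10.6
```

Call:
apply_moves([
  [[-0.04, 0, -0.01, 0, 0, 0], [-0.02, 0, 0, 0, 0, 0], [0, 0, 0, 0, 0, 0], [0, 0, 0, 0, 0, 0], [0, 0, 0, 0, 0, 0]],
])

```text
clock: 21.92
eef_pos: [583.6, 19.7, 70.3]
tool_rot: [3.141, -0.174, -0.242]
force: [0.7, 0.8, -3.9]
width: 10.7
```

```bash
python3 -c "
from plan import *
where()"
```

```text
t 21.93 front edge in box [-49.5 -12.3  52.7] tilt 10.0 yaw -0.242 F box [ 0.5  0.9 -3.9] w 10.7
```

Call:
apply_moves([
  [[-0.04, 0, -0.01, 0, 0, 0], [-0.02, 0, 0, 0, 0, 0], [0, 0, 0, 0, 0, 0], [0, 0, 0, 0, 0, 0], [0, 0, 0, 0, 0, 0]],
])

```text
clock: 22.55
eef_pos: [581.0, 20.4, 70.4]
tool_rot: [3.141, -0.175, -0.242]
force: [3.0, -0.2, -3.4]
width: 10.5
```

```bash
python3 -c "
from plan import *
where()
im=viewer.get_image('side'); cv2.imwrite('pics/b6.png',cv2.resize(im[170:280,295:405],(600,600),interpolation=2))"
```

```text
t 22.55 front edge in box [-52.1 -12.3  52.8] tilt 10.0 yaw -0.242 F box [ 2.9  0.5 -3.4] w 10.5
```

View pics/b6.png

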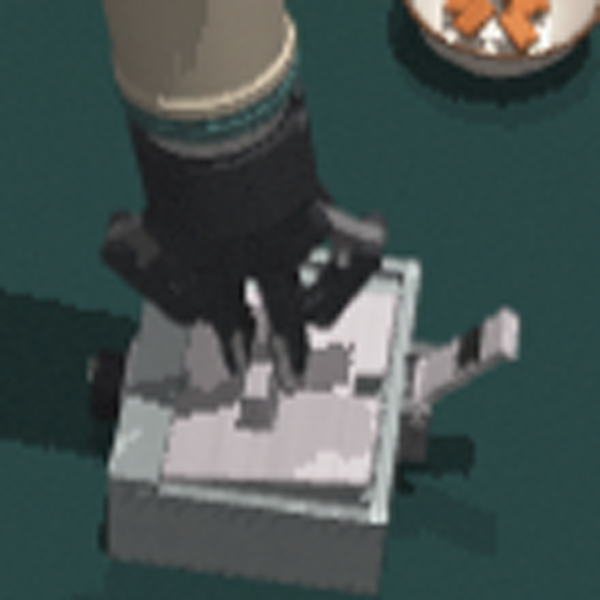

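The front edge is under the lip and spring force (about 3 N) is felt at x≈-52, so the notch appears to be over the tab already. Pushing further in, then lowering the far edge.

Call:
apply_moves([
  [[-0.04, 0, -0.01, 0, 0, 0], [0, 0, 0, 0, 0, 0], [0, 0, 0, 0, 0, 0], [0, 0, 0, 0, 0, 0], [0, 0, 0, 0, 0, 0]],
])

```text
clock: 23.22
eef_pos: [578.7, 20.9, 70.4]
tool_rot: [3.141, -0.174, -0.242]
force: [4.2, -0.4, -4.0]
width: 11.1
```

```bash
python3 -c "
from plan import *
where()
q=plan([cov(-54,-12.3,51.5,6,2),cov(-54,-12.3,51,3,2),cov(-54,-12.3,51,3)])
print('then');plan([cov(-54,-12.3,50.5,0,2)],q)"
```

```text
t 23.23 front edge in box [-54.5 -12.3  52.9] tilt 10.0 yaw -0.242 F box [ 4.2  0.6 -4. ] w 11.1
[[[0.01,0,0.05,0,-0.33,0],[0.01,0,0.05,0.01,-0.34,0],[0,0,0.03,0,-0.25,0],[0,0,0.04,0,-0.25,0],[0,0,0,0,0,0]]]
then
[[[0.01,0,0.03,0,-0.25,0],[0,0,0.03,0,-0.25,0],[0,0,0,0,0,0],[0,0,0,0,0,0],[0,0,0,0,0,0]]]
```

Call:
apply_moves([
  [[0.01, 0, 0.05, 0, -0.33, 0], [0, 0, 0.05, 0, -0.33, 0], [0, 0, 0.03, 0, -0.25, 0], [0, 0, 0.04, 0, -0.25, 0], [0, 0, 0, 0, 0, 0]],
])

```text
clock: 23.85
eef_pos: [580.7, 20.4, 62.1]
tool_rot: [3.141, -0.054, -0.242]
force: [3.7, -1.1, -1.2]
width: 10.6
```

```bash
python3 -c "
from plan import *
where()
plan([cov(-54.3,-12.3,50.5,0,3)])"
```

```text
t 23.85 front edge in box [-54.2 -12.4  50.8] tilt 3.1 yaw -0.242 F box [ 3.9 -0.2 -1.2] w 10.6
[[[0,0,0.02,0,-0.17,0],[0,0,0.02,0,-0.17,0],[0.01,0,0.02,0.01,-0.17,0],[0,0,0,0,0,0],[0,0,0,0,0,0]]]
```

Call:
apply_moves([
  [[0, 0, 0.02, 0, -0.17, 0], [0, 0, 0.02, 0, -0.17, 0], [0, 0, 0.02, 0, -0.17, 0], [0, 0, 0, 0, 0, 0], [0, 0, 0.01, 0, 0, 0]],
])

```text
clock: 24.48
eef_pos: [580.2, 20.6, 58.5]
tool_rot: [3.141, 0.001, -0.242]
force: [2.5, -1.3, 1.8]
width: 10.7
```

```bash
python3 -c "
from plan import *
where()"
```

```text
t 24.48 front edge in box [-55.2 -12.3  50.1] tilt -0.0 yaw -0.242 F box [ 2.8 -0.7  1.8] w 10.7
```

Call:
apply_moves([
  [[0.03, 0, 0, 0, 0, 0], [0.03, 0, 0, 0, 0, 0], [0, 0, 0, 0, 0, 0], [0, 0, 0, 0, 0, 0], [0, 0, 0, 0, 0, 0]],
])

```text
clock: 25.1
eef_pos: [582.2, 20.1, 58.5]
tool_rot: [3.141, 0.003, -0.242]
force: [-1.4, 0.1, 4.2]
width: 10.5
```

```bash
python3 -c "
from plan import *
where()"
```

```text
t 25.1 front edge in box [-53.2 -12.3  50.2] tilt -0.1 yaw -0.242 F box [-1.4 -0.2  4.2] w 10.5
```

Call:
apply_moves([
  [[0, 0, 0, 0, 0, 0], [0, 0, 0, 0, 0, 0], [0, 0, 0, 0, 0, 0], [0, 0, -0.2, 0, 0, 0], [0, 0, -0.6, 0, 0, 0]],
], claw=0.1)

```text
clock: 25.72
eef_pos: [582.0, 19.8, 98.2]
tool_rot: [3.14, 0.004, -0.242]
force: [-0.9, 0.4, 0.7]
width: 47.0
```

Call:
apply_moves([
  [[0, -0.3, -1, 0, 0, 0], [0, -1, -0.8, 0, 0, 0], [0, -1, 0, 0, 0, 0], [0, -1, 0, 0, 0, 0], [0, 0, 0, 0, 0, 0]],
], claw=-1)

```text
clock: 26.35
eef_pos: [622.3, 185.6, 187.6]
tool_rot: [-3.139, 0.001, -0.234]
force: [-0.1, -0.6, -0.4]
width: -0.1
```

Run:
```python
from plan import *
s=ctrl.read_state();print(s["clock"],s["eef_pos"],s["width"])
im=viewer.get_image("side"); cv2.imwrite("pics/s7.png",im)
t=viewer.get_image("top"); cv2.imwrite("pics/t7.png",t)
cv2.imwrite("pics/b7.png",np.hstack([cv2.resize(im[195:275,300:380],(500,500),interpolation=2),cv2.copyMakeBorder(cv2.resize(t[190:264,275:349],(300,300),interpolation=2),0,200,0,0,0)]))
```

```text
26.35 [622.25712406 185.63769165 187.55117746] -0.12379604925635698
```

View pics/b7.png

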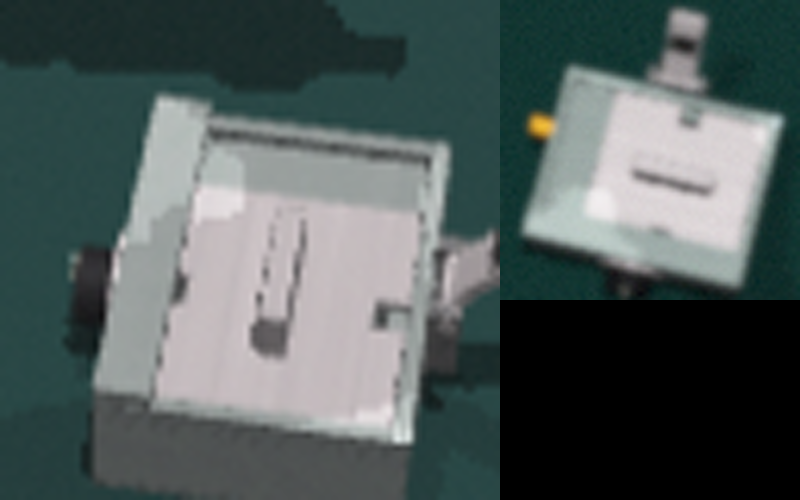

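The cover lies flat inside the cheeks, against the far rim (side crop x≈400) with its front edge under the lip. Next is the latch: closed fingers go in behind it and push it over.

```bash
cat >> plan.py <<'E'
B2=np.array([583.9,33.8,-.242])
def bw(x,y,z,n=1):
    q=Ro.from_euler("z",B2[2]).apply([x,y,z])+[B2[0],B2[1],0]; return [*q,B2[2],n]
def wb():
    s=ctrl.read_state(); RB=Ro.from_euler("z",B2[2]).inv(); print("t",round(s["clock"],2),"tcp box",RB.apply(s["eef_pos"]-[B2[0],B2[1],0]).round(1),"F",RB.apply(s["force"]).round(1))
E
python3 - <<'E'
from plan import *
im=viewer.get_image("side")
q=plan([bw(145,60,150),bw(145,0,130),bw(145,0,88,2),bw(145,0,88,2)])
print("push");q=plan([bw(88,0,88,5)],q); print("over"); q=plan([bw(60,0,88,3),bw(52,0,80,2)],q)
E
```

```text
[[[0.71,0.44,0.19,0,0,0],[0.71,0.44,0.19,0.01,0,0],[0.71,0.45,0.19,0,0,0],[0.72,0.44,0.19,0.01,0,-0.01],[0,0.6,0.2,0,0,0]]]
[[[0,0.6,0.2,0,0,0],[0,0,0.42,0,0,0],[0,0,0.42,0,0,0],[0,0,0,0,0,0],[0,0,0,0,0,0]]]
push
[[[-0.23,0,0,0,0,0],[-0.23,0,0,0,0,0],[-0.23,0,0,0,0,0],[-0.23,0,0,0,0,0],[-0.22,0,0,0,0,0]]]
over
[[[-0.19,0,0,0,0,0],[-0.19,0,0,0,0,0],[-0.18,0,0,0,0,0],[-0.08,0,0.08,0,0,0],[-0.08,0,0.08,0,0,0]]]
```

Call:
apply_moves([
  [[0.71, 0.44, 0.19, 0, 0, 0], [0.71, 0.44, 0.19, 0, 0, 0], [0.71, 0.45, 0.19, 0, 0, 0], [0.72, 0.44, 0.19, 0, 0, 0], [0, 0.6, 0.2, 0, 0, 0]],
])

```text
clock: 27.12
eef_pos: [733.9, 25.2, 139.0]
tool_rot: [3.139, -0.002, -0.245]
force: [-0.4, 0.1, -0.2]
width: 0.2
```

Call:
apply_moves([
  [[0, 0.6, 0.2, 0, 0, 0], [0, 0, 0.42, 0, 0, 0], [0, 0, 0.42, 0, 0, 0], [0, 0, 0, 0, 0, 0], [0, 0, 0, 0, 0, 0]],
])

```text
clock: 27.75
eef_pos: [725.5, 1.6, 87.5]
tool_rot: [3.141, 0.0, -0.24]
force: [-0.1, 0.0, 1.1]
width: 0.2
```

```bash
python3 -c "
from plan import *
wb(); print('push');q=plan([bw(88,0,88,5)])"
```

```text
t 27.75 tcp box [145.2   2.7  87.5] F [-0.1 -0.   1.1]
push
[[[-0.23,0.01,0,0,0,0],[-0.23,0.01,0,0,0,0],[-0.23,0.01,0,0,0,0],[-0.23,0.01,0,0,0,0.01],[-0.22,0.01,-0.01,0,0,0]]]
```

Call:
apply_moves([
  [[-0.23, 0.01, 0, 0, 0, 0], [-0.23, 0.01, 0, 0, 0, 0], [-0.23, 0.01, 0, 0, 0, 0], [-0.23, 0.01, 0, 0, 0, 0], [-0.22, 0.01, 0, 0, 0, 0]],
])

```text
clock: 28.38
eef_pos: [673.8, 11.6, 91.0]
tool_rot: [-3.141, -0.01, -0.241]
force: [4.2, -0.6, 3.4]
width: 0.1
```

Call:
apply_moves([
  [[-0.19, 0, 0, 0, 0, 0], [-0.19, 0, 0, 0, 0, 0], [-0.18, 0, 0, 0, 0, 0], [0, 0, 0, 0, 0, 0], [0, 0, 0, 0, 0, 0]],
])

```text
clock: 29.0
eef_pos: [641.5, 18.7, 87.3]
tool_rot: [3.141, 0.002, -0.242]
force: [1.6, -0.2, 2.2]
width: -0.2
```

Run:
```python
from plan import *
wb(); im=viewer.get_image("side"); cv2.imwrite("pics/b8.png",cv2.resize(im[170:280,295:405],(600,600),interpolation=2))
plan([bw(52,0,78,2),bw(42,0,66,2),bw(40,0,62,1)])
```

```text
t 29.0 tcp box [59.6 -0.8 87.3] F [1.6 0.2 2.2]
[[[-0.08,-0.01,0.09,0,0.01,0],[-0.07,-0.01,0.1,0.01,0.01,0],[-0.1,0,0.12,0,0,0],[-0.1,0,0.12,0,0,0],[-0.04,0,0.08,0,0,0]]]
```

View pics/b8.png

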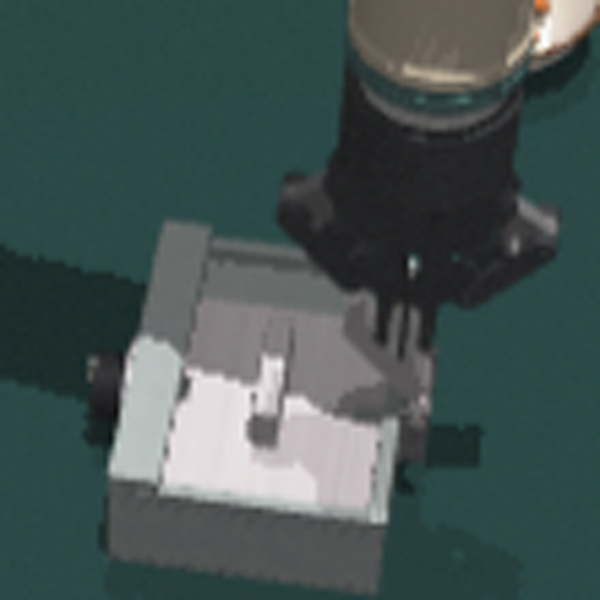

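The lever is now past upright and leaning over the cover (crop (350,300) to (410,390)), with the fingers behind it. Pushing it down.

Call:
apply_moves([
  [[-0.08, 0, 0.09, 0, 0, 0], [-0.07, 0, 0.1, 0, 0, 0], [-0.1, 0, 0.12, 0, 0, 0], [-0.1, 0, 0.12, 0, 0, 0], [-0.04, 0, 0.06, 0, 0, 0]],
])

```text
clock: 29.68
eef_pos: [624.3, 22.9, 63.8]
tool_rot: [3.141, -0.002, -0.242]
force: [0.8, -1.1, 22.4]
width: 0.2
```

Call:
apply_moves([
  [[0, 0, 0.03, 0, 0, 0], [0, 0, 0.03, 0, 0, 0], [0, 0, 0, 0, 0, 0], [0, 0, 0, 0, 0, 0], [0, 0, 0, 0, 0, 0]],
])

```text
clock: 30.3
eef_pos: [624.3, 22.9, 63.6]
tool_rot: [-3.141, -0.002, -0.242]
force: [-2.1, 0.2, 27.2]
width: -0.0
```

```bash
python3 -c "
from plan import *
wb()"
```

```text
t 30.3 tcp box [41.9 -0.9 63.6] F [-2.1 -0.3 27.2]
```

Call:
apply_moves([
  [[0, 0, -0.1, 0, 0, 0], [-0.1, 0, 0, 0, 0, 0], [0, 0, 0.06, 0, 0, 0], [0, 0, 0.05, 0, 0, 0], [0, 0, 0, 0, 0, 0]],
])

```text
clock: 30.92
eef_pos: [616.0, 25.0, 63.2]
tool_rot: [-3.14, 0.005, -0.242]
force: [-10.8, 1.5, 38.4]
width: -0.0
```

```bash
python3 -c "
from plan import *
wb()"
```

```text
t 30.93 tcp box [33.3 -0.9 63.2] F [-10.8  -1.1  38.4]
```

Call:
apply_moves([
  [[0, 0, -0.2, 0, 0, 0], [0, 0, -0.8, 0, 0, 0], [0, -0.3, -1, 0, 0, 0], [0, -1, -0.5, 0, 0, 0], [0, -1, 0, 0, 0, 0]],
])

```text
clock: 31.55
eef_pos: [646.4, 137.2, 186.0]
tool_rot: [-3.141, -0.001, -0.243]
force: [0.0, 0.5, -0.2]
width: 0.1
```

Call:
apply_moves([
  [[0, -1, 0, 0, 0, 0], [0, -1, 0, 0, 0, 0], [0, 0, 0, 0, 0, 0], [0, 0, 0, 0, 0, 0], [0, 0, 0, 0, 0, 0]],
])

```text
clock: 32.17
eef_pos: [669.4, 230.9, 183.9]
tool_rot: [3.139, 0.002, -0.244]
force: [-0.4, 0.3, 0.7]
width: -0.3
```

Run:
```python
from plan import *
im=viewer.get_image("side"); t=viewer.get_image("top"); cv2.imwrite("pics/s9.png",im)
print(ctrl.read_state()["clock"],viewer.find_in("side","latch_tip"),viewer.find_in("top","latch_tip"))
for n,o in(("side",(300,195)),("top",(275,190))):
  for r,th in((54,0),(54,.06),(54,.15),(54,.3)):
    z=61+r*np.sin(th); x=70-r*np.cos(th); q=Ro.from_euler("z",B2[2]).apply([x,0,z])+[B2[0],B2[1],0]; pr=proj(n,[q])[0]; print(n,th,pr.round(1),((pr-o)*(6.25 if n=="side" else 300/74)).round())
cv2.imwrite("pics/b9.png",np.hstack([cv2.resize(im[195:275,300:380],(500,500),interpolation=2),cv2.copyMakeBorder(cv2.resize(t[190:264,275:349],(300,300),interpolation=2),0,200,0,0,0)]))
```

```text
32.275 [{'location': [0.5636, 0.5004], 'score': 0.48}] [{'location': [0.4958, 0.4592], 'score': 0.67}]
side 0 [351.8 236.8] [324. 261.]
side 0.06 [351.9 236. ] [324. 256.]
side 0.15 [352.2 234.8] [326. 249.]
side 0.3 [353.  232.9] [331. 237.]
top 0 [313.1 227.6] [154. 152.]
top 0.06 [313.  227.3] [154. 151.]
top 0.15 [313.  226.9] [154. 149.]
top 0.3 [313.1 225.8] [155. 145.]
```

View pics/b9.png

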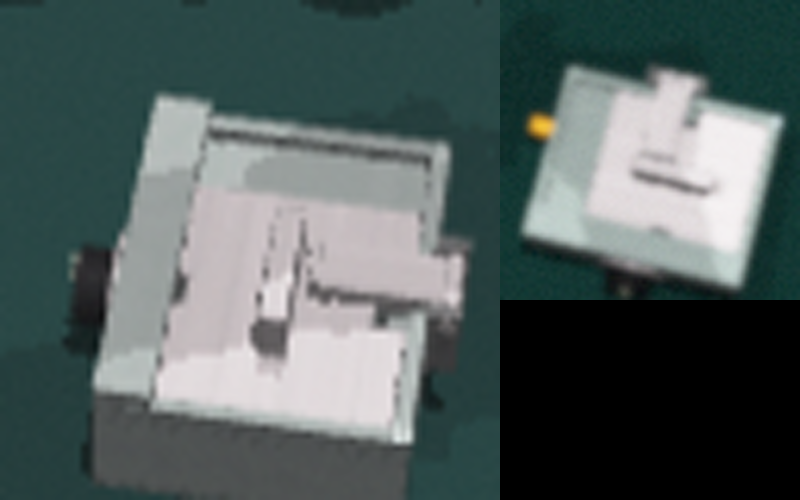

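Run:
```python
from plan import *
a=cv2.imread("pics/side0.png").astype(int);b=cv2.imread("pics/s9.png").astype(int)
d=np.abs(a-b).max(2)
for nm,(x0,x1,y0,y1) in dict(bowlR=(390,455,320,385),bowlL=(360,410,150,190),greens=(225,320,165,345)).items(): print(nm,(d[y0:y1,x0:x1]>50).mean().round(3))
print(ctrl.read_state()["clock"],ctrl.finish_job())
```

```text
bowlR 0.0
bowlL 0.0
greens 0.076
the job is handed in; nothing more can be done
32.375 None
```

I finished the job and handed it in at 32.4 s. The battery is in the saddle, the cover is on, and the latch is down.

- **Battery:** it lies in the saddle between the contacts, with the copper button end towards the gas stub. The side view matches an underside 6 mm above the box's underside.
- **Cover:** I tucked it in tilted 10°. I started the feel near the -y side of the box and the notch went over the tab there without a search. The springs pushed back with 3 to 4 N. It measured flat at 50.2 mm and touched the far rim. Its front edge read about 1.7 mm off the nominal position, which I put down to my estimate of where the box is.
- **Latch:** it stopped firmly with the fingertips at about 63.5 mm. The height was the same at two points along the lever, so I read the angle as about 0. That is roughly 2.5 mm higher than my own guess of 61 mm for the lever's top face. The last pictures show the lever flat on the cover.
- **Forces:** the highest I saw was 56 N, while seating the cell, against the 120 N wrist limit. It came through the gripped cell or the fingers. That is above the 40 N limit on the arm and gripper body, which the pictures didn't show touching anything.
- **Bystanders:** both bowls look unchanged from the first side picture. I did not check the steel cup separately, but the arm never went near it. The check of the look-alikes' area showed 7.6% of pixels changed; that area also takes in part of where the cover lay and arm shadow, and I never handled them.

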